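# Hang the red-jar caddy on the twin-pin counter stand

## Robot

A 7-joint arm with a two-finger parallel gripper is mounted at the origin on the work surface. World frame = base frame: x ahead of the robot, y to its left, z up, the work surface at z = 0. Lengths are in m, angles in rad, forces in N, time in s.
With the tool pointing down it reaches from about 0.425 to 0.875 m from the base axis. Payload 4.7 kg.
Tool frame: the origin (TCP) lies midway between the tips of the shut fingers; the grasp point (between the pads) lies 19 mm behind it (pinch_z is the distance from the TCP to the grasp point, in m); z points along the fingers, y is the line along which they close (so a half turn about z gives the same grasp; the last joint's range is limited). The gripper opens to 85 mm and grips with 20 to 120 N. Pads are 22 mm wide; open, the fingers measure 114 mm over their backs; the gripper's body (76 mm by 85 mm) begins 54 mm behind the grasp point. The pads swing forward as they close: fully open they stand 13 mm farther back than shut.
Start: joints at [-1.172, 0.321, -0.07, 1.45, 0.023, 1.371, -0.057], TCP at [0.244, 0.602, 0.231] pointing down, gripper open.
Joint ranges: [-2.86, 2.86], [-0.3, 2.09], [-1.38, 1.24], [0.06, 2.45], [-1.56, 4.7], [0.09, 2.05], [-2.69, 2.69]. Speed limits (rad/s): [2.57, 2.57, 3.14, 3.14, 3.14, 3.14, 3.14].

## Interface

Orientations are given as a unit quaternion [w, x, y, z].
In Python, from rig import read_state, camera, camera_model, finish_job, cut_out, tip_of, pinch_z gives the robot as it stands.
- The arm moves only by the shell command python3 -m pendant 'ROWS' [FORCE]. ROWS is JSON, a list of rows, each an object with "delta_rot": the turn, a rotation vector about the world's x, y, z in units of 5 degrees (1.0 is 5 degrees), a list of three; "travel": the shift along the world's x, y, z in units of 25 mm (1.0 is 25 mm), a list of three; "gripper": the closure, from -1 (fully open) to 1 (shut). A call has 1 to 5 rows; each row shifts and turns the commanded pose from where the row before left it; what a row does not reach is not made up. A row lasts 1/12 s, in which the tool goes at most 41.7 mm and 7.16 degrees, less where a joint would pass 70% of its speed; a pose out of reach is approached as far as the arm can. A call is refused whole if a number of a shift passes 1 or a number of a turn 1, either way. A call with a gripper value outside its range is refused whole. The fingers move at their own pace and stop on an object; FORCE is the grip in N (left out, the last holds). Time passes only in rows, so rows that do not move let the fingers close. It gives the time, the measured TCP pose, the force, the opening and the grip force at its end, in the units of the state.
- read_state(): the state, without advancing time (a new reading comes with each control period).
- camera(name): name is "scene" or "top" or "wrist"; returns the picture (400x640x3 uint8, blue, green, red); there is no depth.
- camera_model(name): a dict with "fovy" (degrees; the focal length in pixels is half the picture's height over the tangent of half this angle, whatever the lens; pixels are square), "cx", "cy" (the principal point, pixels), "distortion" ([k1, k2, p1, p2, k3] as OpenCV has them; the pictures are not rectified), "pose" (4x4, takes a point from camera to world coordinates). Camera axes: x right, y down, z forward; pixel columns grow to the right and rows downward; lengths in m; the calibration is good to about 2 mm. A picture is of the moment at which its call begins: read the wrist's pose just before it. camera_model takes no time and is no camera call; for the wrist camera it gives the pose at the moment of the call.
- finish_job(): hands the job in; it is judged then, once.
Trained networks look in the newest picture that a camera, given by its name, has taken for a name from the list of things; names that differ only in an ending like _2 or _b are one class to them, and where a whole thing is asked for, a point or a joint stands for the part that bears it (a point fixed in the world has none). Each returns a list of dicts, best first, with "score" (0 to 1); they miss things now and then, are a little off and sometimes report something else, mostly with a low value. They report only what shows in the picture. A call takes as long as a camera call. They do not tell look-alikes from the thing itself.
- cut_out(camera, label): "mask" (400x640 bool, what is visible of it).
- tip_of(camera, label): "point" ([x, y, z] in m, in world coordinates, good to about 4 mm: a listed point, or the origin of a listed thing).
The state is a dict: "time": time; "q": joint angles; "dq": joint speeds; "joint_efforts": joint torques, N m; "tool_pos": TCP position; "ee_rot": TCP orientation; "force": force on the tool from outside, world axes, zero at the start; "moment": the same for the moment, N m; "width": opening from 0.0 (shut) to 1.0 (fully open); "grasp_force": force on a finger pad.
Only numpy, scipy, OpenCV 4.12 (cv2) and the standard library are available. Lean on these libraries where they do the work, as an engineer would, in place of code of your own. Each camera call takes 0.05 s, during which the arm holds its last target. There are 200 camera calls.

## Task

Pick up the caddy with the two red-lidded jars by its wooden bar and hang it on the blue and orange display stand: lower it between the two posts so that each steel pin comes up through the hole in one ear and both ears lie flat on the orange rests, then let go. Carry it down rather than dropping it, and leave the caddy with the green-lidded jars where it stands.

Things in the scene. Friction and masses are not known exactly. Their poses are not given: they have to be found in the camera images.
- red_caddy_center (a point): To hang; loose, 0.3-0.65 kg: grey metal tray, 104 (x) by 72 (y) by 60 mm high, with two fixed red-lidded jars of red food, tops 67 mm up. Ears 5 mm thick, 60 mm wide, reach to y = +-90 mm; each has a vertical 34 mm round hole centred at y = +-63 mm. This point: the centre, 65 mm above the tray's underside, 10 mm above the ears' underside. z up, y hole to hole; a half turn changes nothing.
- red_bar (a point): Centre of the red-jar caddy's wooden carrying bar, which spans the tray on two straps: 18 mm thick (x), 66 mm long (y), 30 mm high. This point lies 50 mm straight above the caddy's centre, 48 mm above the jar tops; same axes as the caddy. Grasp the bar here from above, fingers closing along x.
- green_caddy_center (a point): The other caddy, loose, the same in every size and with the same point and axes, but its two jars have green lids and green food. To be left alone.
- stand_seat (a point): Fixed stand: blue base 110 by 176 by 8 mm, two blue posts at y = +-64 mm. Each bears an orange rest, 70 (x) by 24 mm (y), flat top 110 mm above the counter, with an upright round-tipped steel pin in its middle, 10 mm thick, 31 mm high. 104 mm clear between the rests. This point: midway between the pins at the rests' tops; y pin to pin. Fully home, the caddy's centre is 10 mm above it.
Things that resemble listed ones, but are neither listed nor needed, are in the scene too. What is shaped like the part that bears stand_seat but yellow is not meant.

How it is judged:
On the way:
1. the red-jar caddy is lifted over the stand, its ears above the pin tips (z of red_caddy_center in the frame of stand_seat above 0.05 m and horizontal distance between red_caddy_center and stand_seat below 0.06 m), for 0.05 s.
At the end, for the whole second after the job is handed in: The red-jar caddy hangs released and at rest, a pin through each hole: centre within 18 mm sideways and 6 mm in height of its seated place, tilted under 6 degrees, in line with the stand within 14 degrees; the green-jar caddy within 40 mm of its start (horizontal distance between red_caddy_center and stand_seat below 0.018 m and z of red_caddy_center in the frame of stand_seat between 0.004 and 0.016 m and angle between the y axis of red_caddy_center and the y axis of stand_seat, either way round below 0.25 rad and angle between red_caddy_center's own z axis and vertical below 0.1 rad and contact force between red_caddy and stand above 0.5 N and linear speed of red_caddy below 0.02 m/s and distance of green_caddy_center from where it was at the start of the episode below 0.04 m); the robot touches nothing.
It fails at once if the green-jar caddy is shifted more than 40 mm or tipped (distance of green_caddy_center from where it was at the start of the episode above 0.04 m or angle between green_caddy_center's own z axis and vertical above 0.5 rad).
It fails at once if the red-jar caddy is dropped: falling free of the fingers more than 40 mm above its seated height (z of red_caddy_center in the frame of stand_seat above 0.05 m and contact force between the fingers and red_caddy below 0.1 N and linear speed of red_caddy above 0.3 m/s).
It also fails if it takes over 43 s, if anything falls off the work surface, if the arm or the gripper's body presses on something with over 40 N, if the wrist force passes 120 N, or if a joint passes its speed limit or range.

## Working session

There is one attempt and no reset: what is moved stays moved. The work goes in short steps, Python scripts to look and compute and a shell command to move; the robot and the scene stay as the last step left them, time stands still between calls to the robot, and variables do not carry over. Pictures are saved under pics/ and viewed, at most 10 in all, crops included, and the job is handed in when it is done.

```bash
mkdir -p pics
python3 - <<'E'
from rig import *
import cv2,numpy as np
s=read_state();print(s['time'],s['tool_pos'],s['ee_rot'],s['width'],pinch_z)
ims=[]
for c in('scene','top'):
    im=camera(c);ims.append(im);m=camera_model(c);print(c,m['fovy'],np.round(m['pose'],3).tolist(),m['distortion'])
    for l in('red_caddy_center','red_bar','green_caddy_center','stand_seat'):
        print(c,l,[(round(d['score'],2),np.round(d['point'],3).tolist()) for d in tip_of(c,l)])
cv2.imwrite('pics/a.png',ims[0]);cv2.imwrite('pics/b.png',ims[1])
E
```

```text
0.0 [0.24381885 0.60193659 0.23018586] [-1.45796178e-04  1.91191032e-01  9.81552332e-01 -9.93899404e-04] 0.9972934245178983 0.0187
scene 57.03071474814083 [[-0.59, 0.468, -0.659, 1.003], [0.808, 0.326, -0.492, 0.441], [-0.015, -0.822, -0.57, 0.594], [0.0, 0.0, 0.0, 1.0]] [0.02236876 0.         0.         0.         0.        ]
scene red_caddy_center [(0.61, [0.542, 0.307, 0.064])]
scene red_bar [(0.66, [0.545, 0.303, 0.118])]
scene green_caddy_center [(0.55, [0.553, -0.322, 0.065])]
scene stand_seat [(0.84, [0.351, -0.249, 0.111]), (0.8, [0.493, -0.022, 0.11]), (0.71, [0.289, 0.181, 0.112])]
top 56.96409249552319 [[-0.009, -0.997, 0.071, 0.392], [-1.0, 0.008, -0.01, -0.002], [0.01, -0.072, -0.997, 0.875], [0.0, 0.0, 0.0, 1.0]] [-0.06367056  0.          0.          0.          0.        ]
top red_caddy_center [(0.78, [0.54, 0.309, 0.061])]
top red_bar [(0.93, [0.545, 0.305, 0.114])]
top green_caddy_center [(0.87, [0.551, -0.322, 0.066])]
top stand_seat [(0.77, [0.292, 0.183, 0.11]), (0.62, [0.492, -0.028, 0.112]), (0.59, [0.344, -0.252, 0.107])]
```

View pics/a.png

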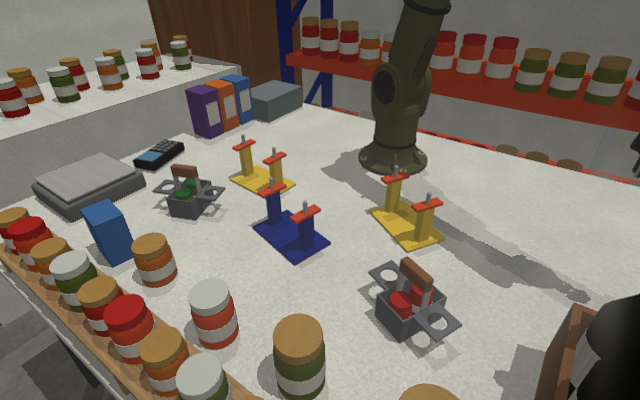

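View pics/b.png

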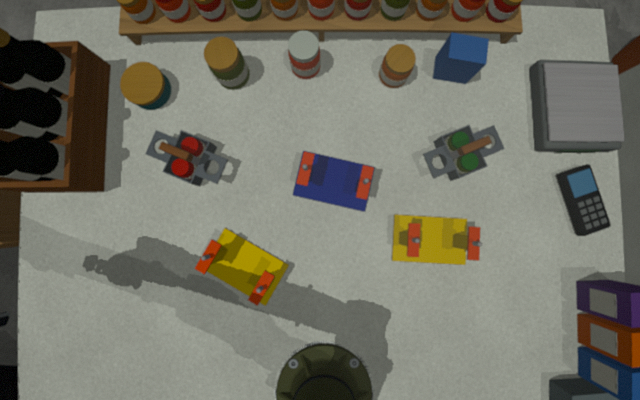

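The scene shows the blue stand near (290,225) with two yellow decoys. The top view shows the red caddy at (190,157), the blue stand at (335,180) and the green caddy at (462,152). Next I need yaw angles.

```bash
cat > h.py <<'E'
from rig import *
import cv2,numpy as np
def K(c):
    m=camera_model(c);f=200/np.tan(np.radians(m['fovy']/2))
    return np.array([[f,0,m['cx']],[0,f,m['cy']],[0,0,1]]),np.array(m['distortion']),np.array(m['pose'])
def back(c,uv,z):
    k,d,P=K(c);n=cv2.undistortPoints(np.array(uv,float).reshape(-1,1,2),k,d)[:,0]
    r=np.c_[n,np.ones(len(n))]@P[:3,:3].T;o=P[:3,3]
    return o+r*((z-o[2])/r[:,2])[:,None]
def proj(c,X):
    k,d,P=K(c);W=np.linalg.inv(P);return cv2.projectPoints(np.array(X,float),cv2.Rodrigues(W[:3,:3])[0],W[:3,3],k,d)[0][:,0]
def yawfit(c,im,lo,hi,box,z):
    h=cv2.cvtColor(im,cv2.COLOR_BGR2HSV);m=cv2.inRange(h,lo,hi);b=np.zeros_like(m);x0,y0,x1,y1=box;b[y0:y1,x0:x1]=m[y0:y1,x0:x1];return b
E
python3 - <<'E'
from h import *
im=camera('top')
m=yawfit('top',im,(3,150,120),(14,255,255),(285,140,385,205),0)
n,l,st,ce=cv2.connectedComponentsWithStats(m)
ids=np.argsort(-st[1:,4])[:2]+1;print(st[ids],ce[ids])
X=back('top',ce[ids],.11);d=X[0]-X[1];print('rests',X,X.mean(0),np.linalg.norm(d),np.degrees(np.arctan2(d[1],d[0])))
k=np.kron
a=cv2.resize(im[120:195,140:245],None,fx=7,fy=7,interpolation=3)[:, :735]
b=cv2.resize(im[145:215,285:385],None,fx=7,fy=7,interpolation=3)
cv2.imwrite('pics/c.png',a);cv2.imwrite('pics/d.png',b)
for lab in('red_bar','red_caddy_center'):
    for c in cut_out('top',lab)[:2]:
        mm=c['mask'];v,u=np.nonzero(mm)
        z=.13 if 'bar' in lab else .06
        p=back('top',np.c_[u,v],z)[:,:2];r=cv2.minAreaRect((p*1000).astype(np.float32));print(lab,c['score'],len(u),r)
E
```

```text
[[357 166  17  33 307]
 [297 152  17  33 293]] [[364.40065147 182.02605863]
 [304.88395904 168.60409556]]
rests [[ 0.47588983 -0.08984938  0.11      ]
 [ 0.50507957  0.03441359  0.11      ]] [ 0.4904847 -0.0277179  0.11     ] 0.1276453122560111 -103.21928388427926
red_bar 0.78 2661 ((530.023681640625, 277.8978271484375), (165.9351806640625, 97.04238891601562), 64.81375885009766)
red_caddy_center 0.97 2632 ((542.8098754882812, 304.745849609375), (179.97718811035156, 104.85848999023438), 66.79764556884766)
```

View pics/c.png

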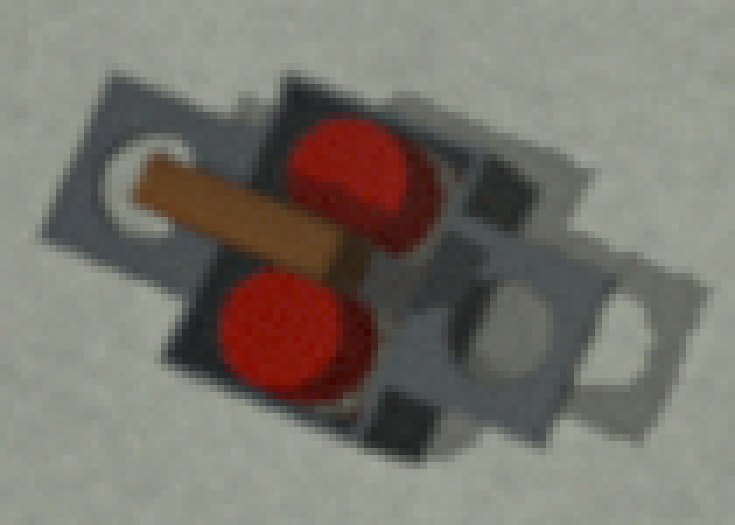

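View pics/d.png

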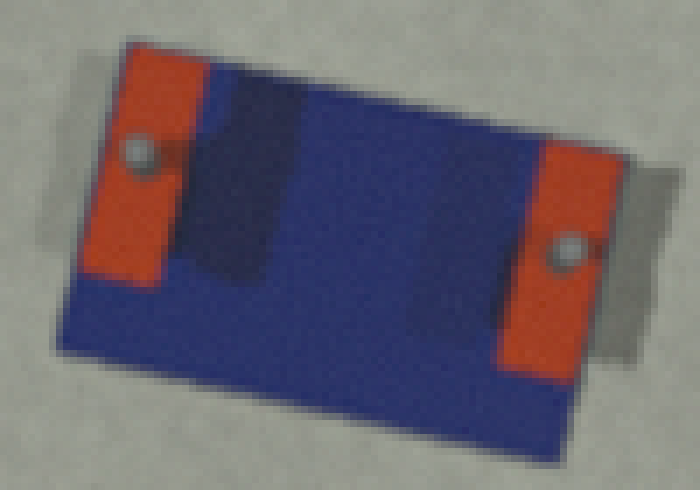

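The caddy yaw is about -23° and the stand yaw is -13.2°, with its centre at (0.491,-0.027). Turning the tool by -91° aligns it with the bar. I'll go up first, then over.

```bash
python3 -m pendant '[{"delta_rot":[0,0,-1],"travel":[0,0,1],"gripper":-1},{"delta_rot":[0,0,-1],"travel":[0,0,1],"gripper":-1},{"delta_rot":[0,0,-1],"travel":[1,-1,0],"gripper":-1},{"delta_rot":[0,0,-1],"travel":[1,-1,0],"gripper":-1},{"delta_rot":[0,0,-1],"travel":[1,-1,0],"gripper":-1}]' 30
python3 -m pendant '[{"delta_rot":[0,0,-1],"travel":[1,-1,0],"gripper":-1},{"delta_rot":[0,0,-1],"travel":[1,-1,0],"gripper":-1},{"delta_rot":[0,0,-1],"travel":[1,-1,0],"gripper":-1},{"delta_rot":[0,0,-1],"travel":[1,-1,0],"gripper":-1},{"delta_rot":[0,0,-1],"travel":[1,-1,0],"gripper":-1}]'
python3 -m pendant '[{"delta_rot":[0,0,-1],"travel":[1,-1,0],"gripper":-1},{"delta_rot":[0,0,-1],"travel":[1,-1,0],"gripper":-1},{"delta_rot":[0,0,-1],"travel":[1,-1,0],"gripper":-1},{"delta_rot":[0,0,-1],"travel":[1,-1,0],"gripper":-1},{"delta_rot":[0,0,-1],"travel":[0,0,0],"gripper":-1}]'
python3 -m pendant '[{"delta_rot":[0,0,-1],"travel":[0,0,0],"gripper":-1},{"delta_rot":[0,0,-1],"travel":[0,0,-1],"gripper":-1},{"delta_rot":[0,0,-1],"travel":[0,0,-1],"gripper":-1},{"delta_rot":[0,0,0],"travel":[0,0,0],"gripper":-1},{"delta_rot":[0,0,0],"travel":[0,0,0],"gripper":-1}]'
cat >> h.py <<'E'
def toolyaw(s):
    from scipy.spatial.transform import Rotation as R
    w=s['ee_rot'];M=R.from_quat([w[1],w[2],w[3],w[0]]).as_matrix();return np.degrees(np.arctan2(M[1,1],M[0,1])),M[:,2]
E
python3 - <<'E'
from h import *
s=read_state();print(s['tool_pos'],toolyaw(s),s['q'])
im=camera('wrist');cv2.imwrite('pics/e.png',im)
for l in('red_bar','red_caddy_center'):print(l,[(round(d['score'],2),np.round(d['point'],3).tolist()) for d in tip_of('wrist',l)])
E
```

```text
time: 1.07
tool_pos: [0.3194, 0.5271, 0.282]
ee_rot: [0.0, 0.4, 0.916, 0.001]
force: [0.4, -0.5, -0.2]
width: 0.995
grasp_force: 0.0
time: 1.48
tool_pos: [0.445, 0.4011, 0.2817]
ee_rot: [0.0, 0.59, 0.808, 0.0]
force: [0.1, 0.8, -0.8]
width: 1.001
grasp_force: 0.0
time: 1.9
tool_pos: [0.55, 0.2934, 0.2816]
ee_rot: [0.003, 0.755, 0.656, -0.0]
force: [0.2, -2.0, 0.6]
width: 0.999
grasp_force: 0.0
time: 2.32
tool_pos: [0.5431, 0.3022, 0.2303]
ee_rot: [0.0, 0.829, 0.56, -0.002]
force: [0.2, 0.4, 0.8]
width: 0.997
grasp_force: 0.0
[0.54312374 0.3022282  0.23032628] (np.float64(-21.894737423621148), array([-0.00244855, -0.00173957, -0.99999549])) [-0.82936269  0.26700779  0.33943925  1.53809191 -0.08970107  1.35491018
 -0.86369831]
red_bar [(0.87, [0.544, 0.306, 0.117])]
red_caddy_center [(0.84, [0.539, 0.304, 0.068])]
```

View pics/e.png

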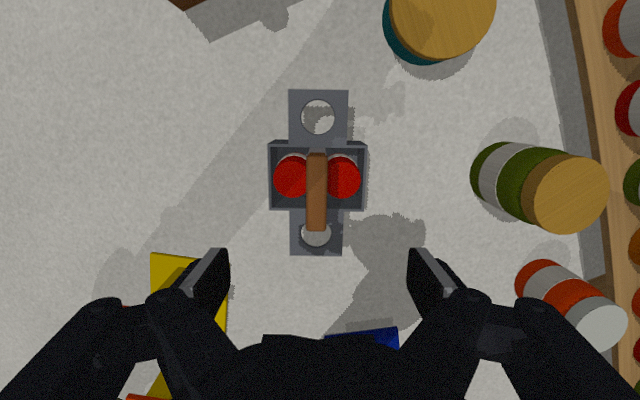

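The wrist view shows the bar upright at column 317, centred between the fingers (columns 220 and 415), and the yaw is aligned. I'll descend and grip.

```bash
python3 -m pendant '[{"delta_rot":[0,0,0],"travel":[0,0.1,-1],"gripper":-1},{"delta_rot":[0,0,0],"travel":[0,0,-1],"gripper":-1},{"delta_rot":[0,0,0],"travel":[0,0,-1],"gripper":-1},{"delta_rot":[0,0,0],"travel":[0,0,-1],"gripper":-1},{"delta_rot":[0,0,0],"travel":[0,0,-0.7],"gripper":-1}]' 60
python3 -m pendant '[{"delta_rot":[0,0,0],"travel":[0,0,-0.6],"gripper":-1},{"delta_rot":[0,0,0],"travel":[0,0,0],"gripper":-1},{"delta_rot":[0,0,0],"travel":[0,0,0],"gripper":1},{"delta_rot":[0,0,0],"travel":[0,0,0],"gripper":1},{"delta_rot":[0,0,0],"travel":[0,0,0],"gripper":1}]' 60
python3 -m pendant '[{"delta_rot":[0,0,0],"travel":[0,0,0],"gripper":1},{"delta_rot":[0,0,0],"travel":[0,0,0],"gripper":1},{"delta_rot":[0,0,0],"travel":[0,0,0],"gripper":1},{"delta_rot":[0,0,0],"travel":[0,0,0],"gripper":1},{"delta_rot":[0,0,0],"travel":[0,0,0],"gripper":1}]' 60
```

```text
time: 2.88
tool_pos: [0.5441, 0.3052, 0.1133]
ee_rot: [-0.0, 0.829, 0.559, 0.0]
force: [-0.6, 0.1, 1.1]
width: 1.004
grasp_force: 0.0
time: 3.3
tool_pos: [0.5453, 0.3057, 0.101]
ee_rot: [0.0, 0.829, 0.559, 0.002]
force: [0.1, -0.4, 0.6]
width: 0.602
grasp_force: 0.0
time: 3.72
tool_pos: [0.544, 0.3054, 0.0995]
ee_rot: [-0.0, 0.829, 0.559, 0.0]
force: [-2.4, 0.8, 5.3]
width: 0.197
grasp_force: 63.5
```

```bash
python3 -m pendant '[{"delta_rot":[0,0,0],"travel":[0,0,0.2],"gripper":1},{"delta_rot":[0,0,0],"travel":[0,0,0.4],"gripper":1},{"delta_rot":[0,0,0],"travel":[0,0,0.6],"gripper":1},{"delta_rot":[0,0,0],"travel":[0,0,0.8],"gripper":1},{"delta_rot":[0,0,0],"travel":[0,0,1],"gripper":1}]' 80
python3 -m pendant '[{"delta_rot":[0,0,0],"travel":[0,0,1],"gripper":1},{"delta_rot":[0,0,0],"travel":[0,0,1],"gripper":1},{"delta_rot":[0,0,0],"travel":[0,0,1],"gripper":1},{"delta_rot":[0,0,0],"travel":[0,0,0.8],"gripper":1},{"delta_rot":[0,0,0],"travel":[0,0,0.5],"gripper":1}]'
python3 -m pendant '[{"delta_rot":[0,0,0],"travel":[0,0,0],"gripper":1},{"delta_rot":[0,0,0],"travel":[0,0,0],"gripper":1},{"delta_rot":[0,0,0],"travel":[0,0,0],"gripper":1}]'
```

```text
time: 4.13
tool_pos: [0.5427, 0.3038, 0.1725]
ee_rot: [0.0, 0.829, 0.559, -0.002]
force: [0.1, 0.6, -4.7]
width: 0.196
grasp_force: 78.0
time: 4.55
tool_pos: [0.5447, 0.3048, 0.2839]
ee_rot: [0.0, 0.829, 0.559, 0.001]
force: [0.8, 0.8, -3.5]
width: 0.195
grasp_force: 78.4
time: 4.8
tool_pos: [0.5432, 0.3045, 0.2793]
ee_rot: [0.0, 0.829, 0.559, -0.002]
force: [-0.4, 0.3, -4.9]
width: 0.196
grasp_force: 78.4
```

```bash
python3 -m pendant '[{"delta_rot":[0,0,0.1],"travel":[0,-0.3,0],"gripper":1},{"delta_rot":[0,0,0.1],"travel":[-0.1,-0.6,0],"gripper":1},{"delta_rot":[0,0,0.1],"travel":[-0.1,-0.8,0],"gripper":1},{"delta_rot":[0,0,0.1],"travel":[-0.1,-0.9,0],"gripper":1},{"delta_rot":[0,0,0.1],"travel":[-0.2,-1,0],"gripper":1}]'
python3 -m pendant '[{"delta_rot":[0,0,0.15],"travel":[-0.2,-1,0],"gripper":1},{"delta_rot":[0,0,0.15],"travel":[-0.2,-1,0],"gripper":1},{"delta_rot":[0,0,0.15],"travel":[-0.2,-1,0],"gripper":1},{"delta_rot":[0,0,0.15],"travel":[-0.2,-1,0],"gripper":1},{"delta_rot":[0,0,0.15],"travel":[-0.2,-1,0],"gripper":1}]'
python3 -m pendant '[{"delta_rot":[0,0,0.1],"travel":[-0.2,-1,0],"gripper":1},{"delta_rot":[0,0,0.1],"travel":[-0.2,-1,0],"gripper":1},{"delta_rot":[0,0,0.1],"travel":[-0.2,-0.9,0],"gripper":1},{"delta_rot":[0,0,0.1],"travel":[-0.1,-0.8,0],"gripper":1},{"delta_rot":[0,0,0.1],"travel":[-0.1,-0.6,0],"gripper":1}]'
python3 -m pendant '[{"delta_rot":[0,0,0],"travel":[0,-0.4,0],"gripper":1},{"delta_rot":[0,0,0],"travel":[0,0,0],"gripper":1},{"delta_rot":[0,0,0],"travel":[0,0,0],"gripper":1},{"delta_rot":[0,0,0],"travel":[0,0,0],"gripper":1},{"delta_rot":[0,0,0],"travel":[0,0,0],"gripper":1}]'
python3 - <<'E'
from h import *
s=read_state();print(s['tool_pos'],toolyaw(s))
for c in('top','scene','wrist'):
    im=camera(c)
    if c!='top':cv2.imwrite(f'pics/f_{c}.png',im)
    for l in('red_bar','red_caddy_center','stand_seat'):print(c,l,[(round(d['score'],2),np.round(d['point'],3).tolist()) for d in tip_of(c,l)])
E
```

```text
time: 5.22
tool_pos: [0.531, 0.2126, 0.2802]
ee_rot: [0.0, 0.817, 0.577, -0.001]
force: [0.4, -0.2, -4.5]
width: 0.197
grasp_force: 78.3
time: 5.63
tool_pos: [0.5052, 0.0867, 0.2805]
ee_rot: [-0.0, 0.798, 0.603, -0.001]
force: [-0.2, 0.2, -5.2]
width: 0.195
grasp_force: 78.3
time: 6.05
tool_pos: [0.4848, -0.0217, 0.2807]
ee_rot: [-0.0, 0.785, 0.619, -0.001]
force: [-0.9, -0.7, -5.0]
width: 0.197
grasp_force: 78.2
time: 6.47
tool_pos: [0.4865, -0.0261, 0.2811]
ee_rot: [-0.0, 0.784, 0.621, -0.0]
force: [-0.8, 1.4, -5.1]
width: 0.199
grasp_force: 78.3
[ 0.48652308 -0.0261064   0.28111684] (np.float64(-13.16950231955872), array([-3.37324852e-04,  1.41336054e-04, -9.99999933e-01]))
top red_bar []
top red_caddy_center []
top stand_seat [(0.93, [0.349, -0.254, 0.108]), (0.78, [0.291, 0.186, 0.109])]
scene red_bar [(0.81, [0.492, -0.029, 0.302])]
scene red_caddy_center [(0.74, [0.486, -0.027, 0.247]), (0.25, [0.49, -0.031, 0.3])]
scene stand_seat [(0.93, [0.354, -0.25, 0.113]), (0.78, [0.492, -0.021, 0.109]), (0.58, [0.288, 0.178, 0.111])]
wrist red_bar [(0.93, [0.489, -0.028, 0.3])]
wrist red_caddy_center []
wrist stand_seat []
```

View pics/f_wrist.png

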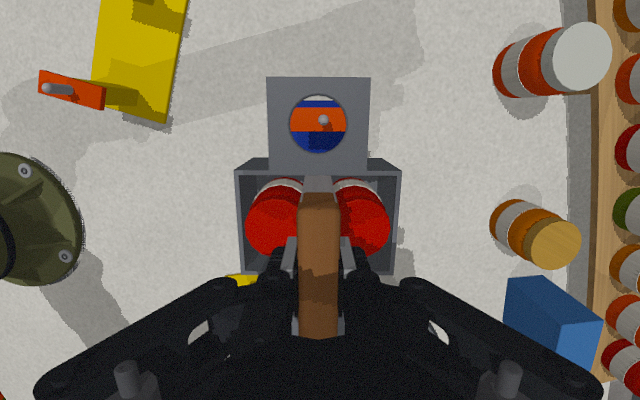

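View pics/f_scene.png

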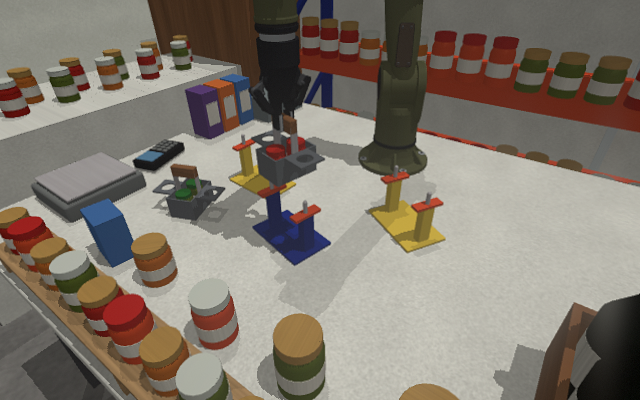

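The wrist view shows the caddy level, with the +y ear's hole at (318,123) and the pin tip and rest visible through it at (323,119). I'll measure the offset.

Run:
```python
from h import *
s=read_state();c=np.array(s['tool_pos'])
zc=c[2]-.0345
im=camera('wrist')
# hole ellipse: non-grey region inside the ear
h=cv2.cvtColor(im,cv2.COLOR_BGR2HSV)
g=cv2.Canny(cv2.GaussianBlur(im,(3,3),0),40,120)
roi=h[85:160,280:358];m=((roi[...,1]>90)|(roi[...,2]>150)).astype(np.uint8)
n,l,st,ce=cv2.connectedComponentsWithStats(m);i=np.argmax(st[1:,4])+1;(u,v),r=cv2.minEnclosingCircle(np.argwhere(l==i)[:,::-1].astype(np.float32))
print('hole',u+280,v+85,r,st[i])
hole=back('wrist',[[u+280,v+85]],zc-.005)[0]
pin=back('wrist',[[323,119]],.139)[0]
a=np.radians(toolyaw(s)[0]);ex=np.array([np.cos(a),np.sin(a)]);ey=np.array([-ex[1],ex[0]])
print('hole',hole,'pin',pin)
for p in(hole,pin):print((p-c)[:2]@ex,(p-c)[:2]@ey)
b=np.radians(-13.2);sy=np.array([-np.sin(b),np.cos(b)])
print('seat from pin',pin[:2]-.064*sy,'caddy from hole',hole[:2]-.063*ey)
# top-view pin tips from first picture
t=cv2.imread('pics/b.png')
pp=back('top',[[285+141/7,145+155/7],[285+568/7,145+250/7]],.138);print('top pins',pp,pp.mean(0))
```

```text
hole 317.5457534790039 124.0882339477539 28.66913414001465 [  10   15   57   53 2346]
hole [0.50198038 0.0342587  0.2418705 ] pin [0.50721896 0.03489583 0.139     ]
0.0008158477809637788 0.06369048130573703
0.005767421043530937 0.06551546068041299
seat from pin [ 0.49260451 -0.02741322] caddy from hole [ 0.48748967 -0.02705214]
top pins [[ 0.50391314  0.03254803  0.138     ]
 [ 0.47545526 -0.09019968  0.138     ]] [ 0.4896842  -0.02882582  0.138     ]
```

```bash
python3 -m pendant '[{"delta_rot":[0,0,0],"travel":[0.15,-0.05,0],"gripper":1},{"delta_rot":[0,0,0],"travel":[0,0,-0.4],"gripper":1},{"delta_rot":[0,0,0],"travel":[0,0,-0.7],"gripper":1},{"delta_rot":[0,0,0],"travel":[0,0,-0.7],"gripper":1},{"delta_rot":[0,0,0],"travel":[0,0,-0.7],"gripper":1}]'
python3 -m pendant '[{"delta_rot":[0,0,0],"travel":[0,0,-0.6],"gripper":1},{"delta_rot":[0,0,0],"travel":[0,0,-0.4],"gripper":1},{"delta_rot":[0,0,0],"travel":[0,0,-0.2],"gripper":1},{"delta_rot":[0,0,0],"travel":[0,0,0],"gripper":1},{"delta_rot":[0,0,0],"travel":[0,0,0],"gripper":1}]'
python3 - <<'E'
from h import *
s=read_state();print(s['tool_pos'],toolyaw(s))
a=camera('wrist')[60:260,180:460];b=camera('scene')[110:270,220:360]
a=cv2.resize(a,None,fx=1.5,fy=1.5);b=cv2.resize(b,None,fx=2.4,fy=2.4,interpolation=3)
H=max(a.shape[0],b.shape[0]);pad=lambda i:cv2.copyMakeBorder(i,0,H-i.shape[0],0,0,0)
cv2.imwrite('pics/g.png',np.hstack([pad(a),pad(b)]))
E
```

```text
time: 7.53
tool_pos: [0.4902, -0.0289, 0.2175]
ee_rot: [0.0, 0.784, 0.62, -0.0]
force: [0.7, -0.4, -4.8]
width: 0.194
grasp_force: 78.3
time: 7.95
tool_pos: [0.4906, -0.0288, 0.1892]
ee_rot: [0.0, 0.784, 0.62, 0.0]
force: [0.2, 0.3, -4.6]
width: 0.198
grasp_force: 78.2
[ 0.49059666 -0.0288455   0.18915001] (np.float64(-13.301558753857103), array([ 5.53020369e-04, -2.22575592e-04, -9.99999822e-01]))
```

View pics/g.png

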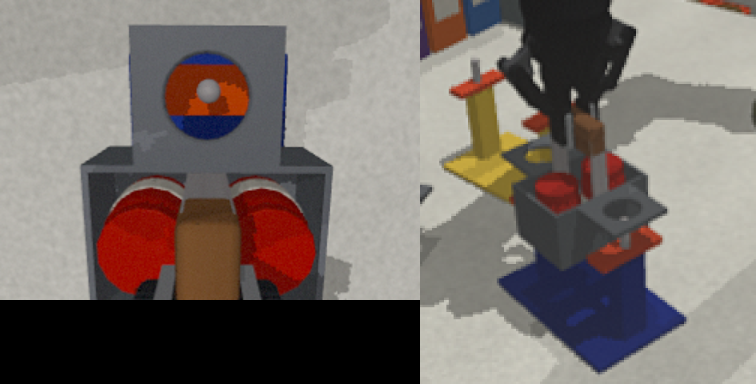

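The pin tip at (208,92) is centred in the hole at (207,95), and the scene view agrees. I'll lower it gently onto the rests.

```bash
python3 -m pendant '[{"delta_rot":[0,0,0],"travel":[0,0,-0.3],"gripper":1},{"delta_rot":[0,0,0],"travel":[0,0,-0.3],"gripper":1},{"delta_rot":[0,0,0],"travel":[0,0,-0.3],"gripper":1},{"delta_rot":[0,0,0],"travel":[0,0,-0.2],"gripper":1},{"delta_rot":[0,0,0],"travel":[0,0,0],"gripper":1}]'
python3 -m pendant '[{"delta_rot":[0,0,0],"travel":[0,0,-0.1],"gripper":1},{"delta_rot":[0,0,0],"travel":[0,0,-0.06],"gripper":1},{"delta_rot":[0,0,0],"travel":[0,0,-0.06],"gripper":1},{"delta_rot":[0,0,0],"travel":[0,0,0],"gripper":1},{"delta_rot":[0,0,0],"travel":[0,0,0],"gripper":1}]'
```

```text
time: 8.47
tool_pos: [0.4891, -0.0288, 0.1596]
ee_rot: [-0.001, 0.784, 0.62, -0.001]
force: [0.0, 0.4, -5.0]
width: 0.201
grasp_force: 78.2
time: 8.88
tool_pos: [0.4903, -0.0288, 0.1559]
ee_rot: [0.0, 0.784, 0.62, 0.0]
force: [0.3, 0.1, -4.9]
width: 0.196
grasp_force: 78.4
```

```bash
python3 -m pendant '[{"delta_rot":[0,0,0],"travel":[0,0,-0.06],"gripper":1},{"delta_rot":[0,0,0],"travel":[0,0,0],"gripper":1},{"delta_rot":[0,0,0],"travel":[0,0,0],"gripper":1}]'
python3 -m pendant '[{"delta_rot":[0,0,0],"travel":[0,0,-0.06],"gripper":1},{"delta_rot":[0,0,0],"travel":[0,0,0],"gripper":1},{"delta_rot":[0,0,0],"travel":[0,0,0],"gripper":1}]'
```

```text
time: 9.13
tool_pos: [0.4905, -0.0288, 0.1545]
ee_rot: [0.0, 0.784, 0.62, 0.0]
force: [0.8, -0.5, -4.5]
width: 0.201
grasp_force: 78.4
time: 9.38
tool_pos: [0.4905, -0.0288, 0.1545]
ee_rot: [-0.0, 0.784, 0.62, 0.0]
force: [-4.1, -0.2, 6.9]
width: 0.192
grasp_force: 79.8
```

Contact: the force went from -4.5 to +6.9 N, so the ears are on the rests. I'll release and retreat straight up.

```bash
python3 -m pendant '[{"delta_rot":[0,0,0],"travel":[0,0,0],"gripper":-1},{"delta_rot":[0,0,0],"travel":[0,0,0],"gripper":-1},{"delta_rot":[0,0,0],"travel":[0,0,0],"gripper":-1},{"delta_rot":[0,0,0],"travel":[0,0,0],"gripper":-1},{"delta_rot":[0,0,0],"travel":[0,0,0],"gripper":-1}]'
python3 -m pendant '[{"delta_rot":[0,0,0],"travel":[0,0,0],"gripper":-1},{"delta_rot":[0,0,0],"travel":[0,0,0],"gripper":-1},{"delta_rot":[0,0,0],"travel":[0,0,0.3],"gripper":-1},{"delta_rot":[0,0,0],"travel":[0,0,0.6],"gripper":-1},{"delta_rot":[0,0,0],"travel":[0,0,1],"gripper":-1}]'
python3 -m pendant '[{"delta_rot":[0,0,0],"travel":[0,0,1],"gripper":-1},{"delta_rot":[0,0,0],"travel":[0,0,1],"gripper":-1},{"delta_rot":[0,0,0],"travel":[0,0,1],"gripper":-1},{"delta_rot":[0,0,0],"travel":[0,0,0],"gripper":-1},{"delta_rot":[0,0,0],"travel":[0,0,0],"gripper":-1}]'
python3 - <<'E'
from h import *
s=read_state();print(s['tool_pos'],s['force'])
a=camera('wrist');b=camera('scene')
for c in('wrist','scene'):
  for l in('red_caddy_center','red_bar','stand_seat','green_caddy_center'):print(c,l,[(round(d['score'],2),np.round(d['point'],3).tolist()) for d in tip_of(c,l)])
a=cv2.resize(a[40:300,180:460],None,fx=1.4,fy=1.4);b=cv2.resize(b[110:270,220:360],None,fx=2.4,fy=2.4,interpolation=3)
H=max(a.shape[0],b.shape[0]);pad=lambda i:cv2.copyMakeBorder(i,0,H-i.shape[0],0,0,0)
cv2.imwrite('pics/i.png',np.hstack([pad(a),pad(b)]))
E
```

```text
time: 9.8
tool_pos: [0.4904, -0.0288, 0.1529]
ee_rot: [0.0, 0.784, 0.62, 0.0]
force: [-0.4, -0.4, -1.0]
width: 0.891
grasp_force: 0.0
time: 10.22
tool_pos: [0.4886, -0.0289, 0.1993]
ee_rot: [-0.001, 0.784, 0.62, -0.002]
force: [0.6, 0.8, 0.6]
width: 1.0
grasp_force: 0.0
time: 10.63
tool_pos: [0.4912, -0.0289, 0.2772]
ee_rot: [0.001, 0.784, 0.62, 0.002]
force: [0.3, -0.2, 0.2]
width: 0.998
grasp_force: 0.0
[ 0.49121506 -0.02885141  0.27720195] [ 0.29611937 -0.23609885  0.21373726]
wrist red_caddy_center [(0.73, [0.488, -0.031, 0.124]), (0.63, [0.491, -0.03, 0.172])]
wrist red_bar [(0.73, [0.49, -0.031, 0.171])]
wrist stand_seat []
wrist green_caddy_center [(0.58, [0.553, -0.325, 0.062])]
scene red_caddy_center [(0.84, [0.49, -0.026, 0.12])]
scene red_bar [(0.71, [0.494, -0.03, 0.171])]
scene stand_seat [(0.72, [0.352, -0.252, 0.111]), (0.65, [0.287, 0.178, 0.113]), (0.61, [0.492, -0.023, 0.112])]
scene green_caddy_center [(0.65, [0.553, -0.32, 0.063])]
```

View pics/i.png

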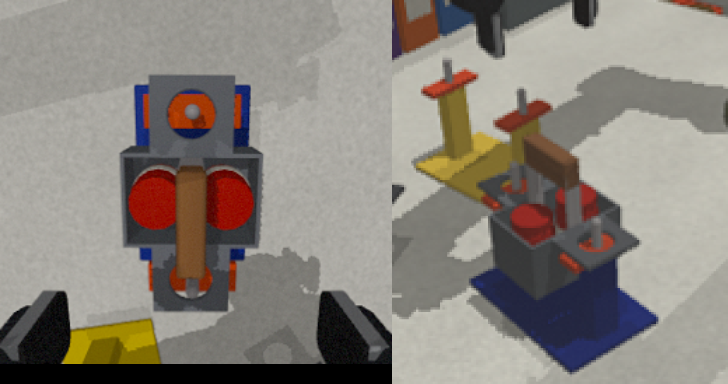

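Both pins come up through the ear holes, near (192,112) and (190,285) in the wrist crop. The ears lie flat on the rests, the caddy's centre measures z≈0.12, and the gripper is clear of everything.

```bash
python3 -c "from rig import *;print(finish_job())"
```

```text
the job is handed in; nothing more can be done
None
```

The red-jar caddy hangs released on the blue and orange stand with a pin through each ear, the green-jar caddy is where it started, and the job was handed in about 11 s into the 43 s limit (no verdict was returned).

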